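Rock the sorting gate over and feed the spring down the far chute

ROBOT

A 6-joint arm with a two-finger parallel gripper is mounted at the origin on a cart in front of the work surface, level with it; the furniture and walls round the work are solid. World frame = base frame: x ahead of the robot, y to its left, z up, the work surface at z = 0. Lengths are in m, angles in rad, forces in N, time in s.
With the tool pointing down it reaches from about 0.225 to 0.875 m from the base axis. Payload 3.4 kg.
Tool frame: the origin (TCP) lies on the centre line of the jaws, within the pads' length; the fingertips stand 11 mm ahead of it and the grasp point (between the pads) lies 8 mm behind it; z points along the fingers, y is the line along which they close (so a half turn about z gives the same grasp; the last joint's range is limited). The gripper opens to 85 mm and grips with 20 to 120 N. Pads are 22 mm wide; open, the fingers measure 114 mm over their backs; the gripper's body (76 mm by 85 mm) begins 54 mm behind the grasp point. The pads swing forward as they close: fully open they stand 13 mm farther back than shut.
Start: joints at [1.057, 0.276, 1.505, -0, 1.361, -0.121], TCP at [0.22, 0.531, 0.218] pointing down, gripper open.
Joint ranges: [-2.89, 2.89], [-0.75, 2.08], [0.22, 2.7], [-1.18, 4.32], [0.11, 2.71], [-2.7, 2.7]. Speed limits (rad/s): [2.57, 2.57, 3.14, 3.14, 3.14, 3.14].

INTERFACE

Orientations are given as a unit quaternion [w, x, y, z].
In Python, from rig import manip, eyes, job gives the robot as it stands.
- The arm moves only by the tool drive_tool, never from a script. Its argument "rows" is a list of rows, each a list of 3 entries, a list of its own where there are three numbers: the turn, a rotation vector about the world's x, y, z in rad, then the shift along the world's x, y, z in cm, then the finger opening in cm, from 0 to 8.54. A call has 1 to 8 rows; each row shifts and turns the commanded pose from where the row before left it; what a row does not reach is not made up. A row lasts 1/8 s, in which the tool goes at most 62.5 mm and 10.7 degrees, less where a joint would pass 70% of its speed; a pose out of reach is approached as far as the arm can. A call is refused whole if a number of a shift passes 6.25 or a number of a turn 0.188, either way. A call with a gripper value outside its range is refused whole. The fingers move at their own pace and stop on an object; "force" is the grip in N (left out, the last holds). Time passes only in rows, so rows that do not move let the fingers close. It gives the time, the measured TCP pose, the force, the opening and the grip force at its end, in the units of the state.
- manip.get_state(): the state, without advancing time (a new reading comes with each control period).
- eyes.get_image(name): name is "scene" or "top"; returns the picture (384x512x3 uint8, red, green, blue); there is no depth.
- eyes.get_calibration(name): a dict with "camera_matrix" (3x3 intrinsics, pixels), "view" (4x4, takes a point from world to camera coordinates). Camera axes: x right, y up, looking along -z (the intrinsics and any distortion apply to the point x, -y, -z); pixel columns grow to the right and rows downward; lengths in m; the calibration is good to about 2 mm. A picture is of the moment at which its call begins. get_calibration takes no time and is no camera call.
- job.sign_off(): hands the job in; it is judged then, once.
The state is a dict: "clock": time; "qpos": joint angles; "qd": joint speeds; "effort": joint torques, N m; "position": TCP position; "ee_rot": TCP orientation; "contact_force": force on the tool from outside, world axes, zero at the start; "moment": the same for the moment, N m; "width": finger opening in m; "gripper_force": force on a finger pad.
Only numpy, scipy, OpenCV 4.12 (cv2) and the standard library are available. Lean on these libraries where they do the work, as an engineer would, in place of code of your own. Each camera call takes 0.05 s, during which the arm holds its last target. There are 200 camera calls.

TASK

The seesaw gate of the spring sorting stand is tipped towards the robot, so parts would run into the near chute. Press the gate's raised far end down until the gate lies all the way over to the other side, then push the spring that waits on the upper deck over the small ridge in front of it with the fingertips, so that it rolls by itself across the gate and comes to rest at the bottom of the far chute. Touch and push only: do not grip or lift the spring, and leave the parts standing beside the stand alone.

Things in the scene. Friction and masses are not known exactly. Their poses are not given: they have to be found in the camera images.
- sorter: Sorting stand of sheet metal, fixed to the worktop, base 410 x 110 mm. Origin: centre of the base's underside, right under the gate's axle; x runs along the lane from the robot's end to the far end, y to the left, z up. Along x (mm): upper deck -172 to -100, ramp down to -45, gate -75 to 75, far chute 78 to 190; near chute under the deck. Lane 62 wide.
- gate (a joint): Tilt of the seesaw gate, rad: -0.30 far end up, near end low (starts near this); 0 level; +0.30 far end down at its stop, so that parts run to the far chute. The hinge is stiff (0.1 N m) and stays where it is left; pressing the far end takes about 2 N.
- gate_far_end (a point): Middle of the gate's top face, 72 mm beyond the axle, 3 mm short of the far edge; tilts with the gate. The gate is a steel plate 150 x 58 x 4 mm, its top face at axle height 75 above the worktop when level, with side lips 8 high, 58 apart inside, along its far part. This point is at height 96 when fully raised, 54 when down at the stop.
- waiting_place (a point): Point on the deck's top face under the waiting spring, 115 mm from the axle towards the robot, height 112; fixed to the stand, same axes. Two ridges 1.5 mm high across the lane, 8 mm before and behind it, keep the spring in place; about 0.5 N pushes it over. Deck: level, open at the robot's end 57 mm behind this point, side lips 10 high; then the ramp falls 10 mm to the gate.
- far_stop (a point): Bottom of the far chute: middle of the lane at the inner face of the end stop (85 high), on the chute floor at height 14, 190 mm beyond the axle; fixed to the stand, same axes. The chute starts at x 78, height 46; its side walls reach height 60.
- spring: Dark coil spring, 54 mm long, 29 mm diameter, about 45 g, lying across the lane on the deck between the two ridges; smooth and oiled (friction about 0.25), it rolls freely like a solid cylinder. Origin: at the start the underside of its middle; turns with it as it rolls.
- spring_axis (a point): Centre of the spring, on its axis, 14.5 mm from its outside; height 126.5 at the start. Stays on the axis as the spring rolls.
- tappet: Bystander, loose: bright roller tappet, 41 x 30 x 34 mm, standing on the worktop beside the stand. Origin: centre of the underside.
- plunger: Bystander, loose: dark pump plunger, 27 mm wide, 50 high, standing upright on the worktop beside the stand. Origin: centre of the underside.
- cap: Bystander, loose: flat tan valve cap, 39 mm wide, 13 high, on the worktop beside the stand. Origin: centre of the underside.

How it is judged:
By the outcome, as a careful person would: the job done as asked, in the order asked, and still so for the second after the job is handed in, with the robot touching nothing.
It also fails if it takes over 40 s, if anything falls off the work surface, if the arm or the gripper's body presses on something with over 40 N, if the wrist force passes 120 N, or if a joint passes its speed limit or range.

## Working session

There is one attempt and no reset: what is moved stays moved. The work goes in short steps, Python scripts to look and compute and a tool call to move; the robot and the scene stay as the last step left them, time stands still between calls to the robot, and variables do not carry over. Pictures are saved under pics/ and viewed, at most 10 in all, crops included, and the job is handed in when it is done.

Besides the shell and the picture viewer there is one more tool, called after "Request:" by a JSON object that holds its "method" and its "body", one argument or row to a line. drive_tool: Moves the arm, as the interface text tells. Its arguments: {"type":"object","properties":{"rows":{"type":"array"},"force":{"type":"number"}},"required":["rows"]}

```bash
mkdir -p pics; python3 - <<'E'
from rig import manip, eyes, job
import cv2
for n in("scene","top"):
    cv2.imwrite(f"pics/{n}0.png",cv2.cvtColor(eyes.get_image(n),cv2.COLOR_RGB2BGR))
    c=eyes.get_calibration(n);print(n,c)
s=manip.get_state();print(s["clock"],s["position"],s["ee_rot"],s["width"])
E
```

```text
scene {'camera_matrix': array([[384.48694699,   0.        , 255.697357  ],
       [  0.        , 384.48694699, 196.07135985],
       [  0.        ,   0.        ,   1.        ]]), 'view': array([[ 0.5235929 , -0.85191305,  0.00972782, -0.53352225],
       [ 0.37414618,  0.24018151,  0.89572735, -0.22688523],
       [-0.76541826, -0.46535685,  0.44449735, -0.59608684],
       [ 0.        ,  0.        ,  0.        ,  1.        ]])}
top {'camera_matrix': array([[427.91709292,   0.        , 255.28949287],
       [  0.        , 427.91709292, 191.70555696],
       [  0.        ,   0.        ,   1.        ]]), 'view': array([[-1.57423817e-05, -9.99628568e-01,  2.72530076e-02,
        -2.98045331e-01],
       [ 9.97735060e-01,  1.81750717e-03,  6.72417094e-02,
        -5.69778293e-01],
       [-6.72662662e-02,  2.71923397e-02,  9.97364440e-01,
        -8.88101299e-01],
       [ 0.00000000e+00,  0.00000000e+00,  0.00000000e+00,
         1.00000000e+00]])}
0.1 [0.21985548 0.53075523 0.21742061] [-2.44079750e-04  1.95125301e-01  9.80777964e-01 -8.01594425e-04] 0.08553392710784641
```

View pics/scene0.png

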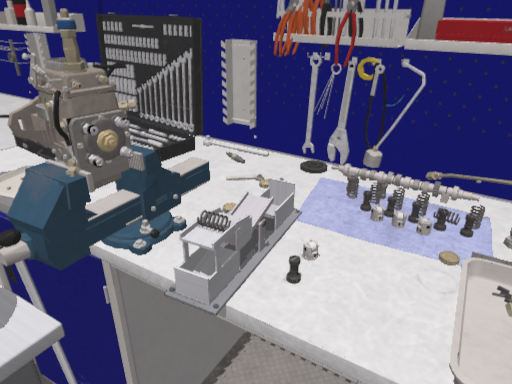

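View pics/top0.png

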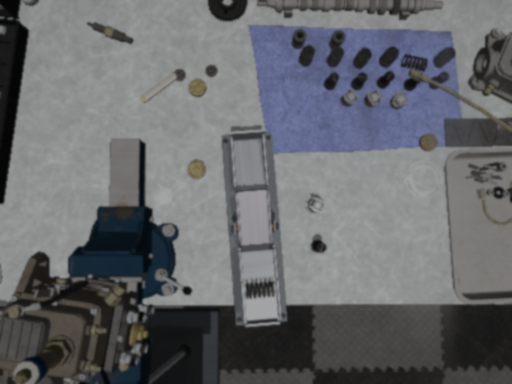

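The scene view shows the stand from about (190,280) to (290,190), the spring at (213,220), and the vice and engine left of it at (100,150). In the top view the stand runs from (260,322) up to (247,128), with the spring at (260,288). The engine and vice stand between the arm and the stand, so I need their heights too.

```bash
cat > h.py <<'E'
import numpy as np, cv2
from rig import manip, eyes, job
C={n:eyes.get_calibration(n) for n in("scene","top")}
def proj(n,p):
    c=C[n]; q=c["view"]@np.r_[p,1]; u=c["camera_matrix"]@np.array([q[0],-q[1],-q[2]]); return u[:2]/u[2]
def P(n): return C[n]["camera_matrix"]@np.diag([1,-1,-1])@C[n]["view"][:3]
def tri(s,t):
    X=cv2.triangulatePoints(P("scene"),P("top"),np.array(s,float).reshape(2,1),np.array(t,float).reshape(2,1))[:,0]
    X=X[:3]/X[3]; return X, proj("scene",X)-s
def atz(n,uv,z):
    M=P(n); A=np.c_[M[:,:2],-np.r_[uv,1.]]; return np.linalg.solve(A,-(M[:,2]*z+M[:,3]))[:2]
E
python3 - <<'E'
import cv2
s=cv2.imread("pics/scene0.png")[170:310,160:320]; t=cv2.imread("pics/top0.png")[115:335,205:335]
cv2.imwrite("pics/sc.png",cv2.resize(s,None,fx=4.2,fy=4.2,interpolation=cv2.INTER_CUBIC))
cv2.imwrite("pics/tc.png",cv2.resize(cv2.rotate(t,cv2.ROTATE_90_CLOCKWISE),None,fx=3.5,fy=3.5,interpolation=cv2.INTER_CUBIC))
E
```

```text
(no output)
```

View pics/sc.png

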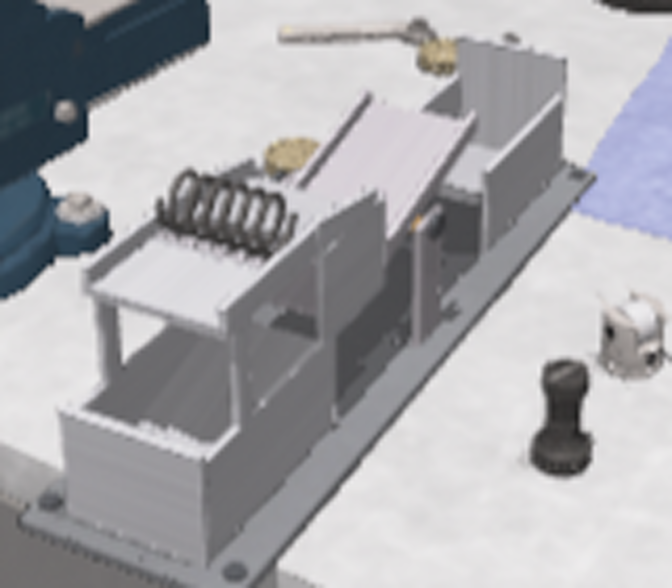

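View pics/tc.png

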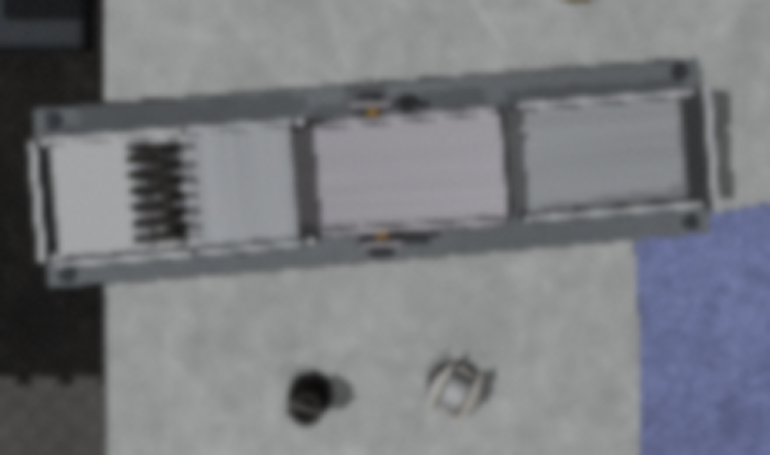

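```bash
python3 - <<'E'
from h import *
np.set_printoptions(precision=4,suppress=True)
S=lambda x,y:np.array([160+x/4.2,170+y/4.2]); T=lambda x,y:np.array([205+y/3.5,334-x/3.5])
pairs={"scrNL":((50,500),(55,120)),"scrNR":((235,572),(68,274)),"scrFR":((578,175),(691,220)),
"spring":((226,213),(158,190)),"axR":((416,225),(382,236)),"gateFR":((475,118),(508,220)),"gateFL":((370,97),(503,107)),
"deckNR":((228,315),(40,258)),"deckNL":((92,275),(30,142)),"plunger":((566,375),(312,392)),"tappet":((635,320),(460,388))}
for k,(s,t) in pairs.items(): print(k,*tri(S(*s),T(*t)))
for n,p in {"NL":(55,120),"NR":(68,274),"FR":(691,220),"FL":(680,70)}.items(): print(n,atz("top",T(*p),.004))
for n,p in {"NL":(50,500),"NR":(235,572),"FR":(578,175)}.items(): print(n,atz("scene",S(*p),.004))
print("neck",*tri((67,20),(35,368)));print("vise bar end",*tri((208,163),(127,140)));print("vise jaw",*tri((140,152),(125,208)))
E
```

```text
scrNL [ 0.3015 -0.2632  0.0087] [0.7017 0.0573]
scrNR [ 0.3088 -0.357   0.0081] [0.4881 0.0106]
scrFR [ 0.692  -0.3253  0.0076] [ 0.0623 -0.0062]
spring [ 0.3817 -0.302   0.1253] [0.1369 0.004 ]
axR [ 0.4992 -0.3293  0.0698] [ 1.0375 -0.0456]
gateFR [ 0.5706 -0.3198  0.0958] [ 0.2534 -0.0161]
gateFL [ 0.5679 -0.2565  0.0924] [ 0.2141 -0.0052]
deckNR [ 0.3214 -0.3419  0.1216] [-3.1077 -0.1273]
deckNL [ 0.316  -0.2791  0.1216] [-2.1279 -0.1831]
plunger [ 0.4595 -0.4273  0.0416] [-1.4581  0.1191]
tappet [ 0.547  -0.4268  0.022 ] [ 0.1542 -0.0176]
NL [ 0.301  -0.2639]
NR [ 0.3083 -0.3579]
FR [ 0.6927 -0.3257]
FL [ 0.6853 -0.2317]
NL [ 0.3049 -0.2578]
NR [ 0.3119 -0.3534]
FR [ 0.6978 -0.3225]
neck [ 0.3457 -0.0437  0.4471] [2.3554 0.8128]
vise bar end [ 0.6727 -0.0477  0.0867] [-3.5114 -0.2349]
vise jaw [ 0.5095 -0.0401  0.1637] [16.4313  0.7623]
```

The enlarged crops place the stand at about (0.50, -0.293) and the spring at (0.382, -0.302, 0.125). Before crossing, I need the engine's extent.

```bash
python3 - <<'E'
import cv2,numpy as np
s=cv2.imread("pics/scene0.png")[0:260,0:240]; t=cv2.imread("pics/top0.png")[194:384,0:230]
s=cv2.resize(s,None,fx=1.66,fy=1.66,interpolation=3);t=cv2.resize(t,None,fx=1.73,fy=1.73,interpolation=3)
h=max(s.shape[0],t.shape[0]);p=lambda a:np.pad(a,((0,h-a.shape[0]),(0,0),(0,0)))
o=np.hstack([p(s),p(t)]);print(o.shape,s.shape);cv2.imwrite("pics/obs.png",o)
from h import *
for uv in((150,320),(75,260),(20,290)):
    print(uv,[atz("top",uv,z).round(3) for z in(0,.1,.2,.3,.4)])
for p in((.3,.1,0),(.3,.1,.3),(.3,0,.0),(.5,.1,0),(.5,-.04,0),(.3,.2,0),(.3,.2,.3),(.5,.2,0)): print(p,proj("scene",p).round(),proj("top",p).round())
E
```

```text
(432, 796, 3) (432, 398, 3)
(150, 320) [array([ 0.298, -0.074]), array([ 0.32 , -0.095]), array([ 0.343, -0.117]), array([ 0.366, -0.138]), array([ 0.388, -0.159])]
(75, 260) [array([0.425, 0.087]), array([0.434, 0.049]), array([0.443, 0.01 ]), array([ 0.452, -0.029]), array([ 0.461, -0.067])]
(20, 290) [array([0.362, 0.201]), array([0.378, 0.15 ]), array([0.393, 0.099]), array([0.409, 0.048]), array([ 0.425, -0.002])]
(0.3, 0.1, 0) [ 52. 236.] [ 67. 319.]
(0.3, 0.1, 0.3) [ 17. 103.] [-20. 368.]
(0.3, 0, 0.0) [ 80. 249.] [115. 319.]
(0.5, 0.1, 0) [122. 202.] [ 70. 225.]
(0.5, -0.04, 0) [161. 216.] [136. 225.]
(0.3, 0.2, 0) [ 27. 224.] [ 19. 320.]
(0.3, 0.2, 0.3) [-11.  97.] [-92. 369.]
(0.5, 0.2, 0) [ 97. 193.] [ 23. 225.]
```

View pics/obs.png

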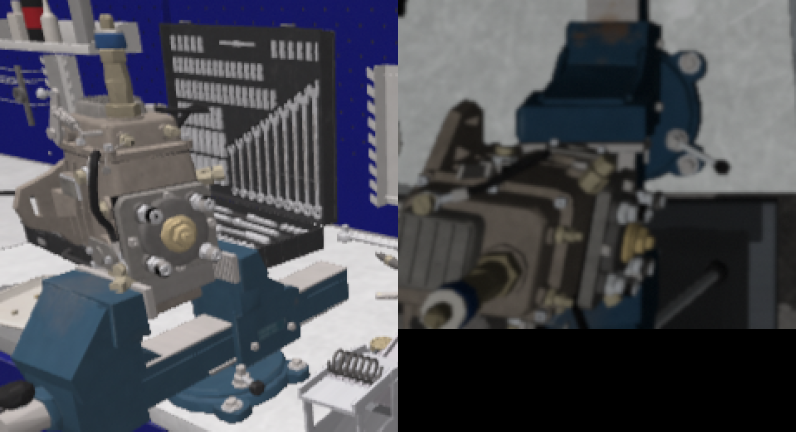

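```bash
python3 - <<'E'
from h import *
np.set_printoptions(precision=3,suppress=True)
S=lambda x,y:(x/1.66,y/1.66);T=lambda x,y:((x-398)/1.73,194+y/1.73)
for n,s,t in[("necktop",(110,40),(455,308)),("necktip",(105,18),(438,312)),("nut base",(112,100),(502,270)),("hub",(178,235),(640,240)),("jawfar",(240,245),(590,120)),("left",(50,170),(465,110)),("visejaw near top",(95,275),(660,310)),("topplate cnr",(190,135),(600,170))]:
    print(n,*tri(S(*s),T(*t)))
E
```

```text
necktop [ 0.342 -0.041  0.442] [0.466 0.167]
necktip [ 0.344 -0.039  0.461] [1.777 0.649]
nut base [ 0.341 -0.04   0.382] [6.036 1.747]
hub [ 0.333 -0.111  0.252] [1.915 0.395]
jawfar [ 0.444 -0.058  0.201] [-6.033 -1.16 ]
left [0.393 0.07  0.283] [41.502  2.785]
visejaw near top [ 0.251 -0.114  0.229] [14.813  3.123]
topplate cnr [ 0.401 -0.092  0.343] [10.072  1.612]
```

The engine clamped in the vice rises to about 0.47 m at (0.34, -0.04), so I lift above 0.58 m before crossing.

Request:
{"method": "drive_tool", "body": {
  "rows": [
    [[0,0,0],[0,0,4.6],1.5],
    [[0,0,0],[-0.6,-1.6,4.6],1.5],
    [[0,0,0],[-0.6,-1.6,4.6],1.5],
    [[0,0,0],[-0.6,-1.6,4.6],1.5],
    [[0,0,0],[-0.6,-1.6,4.6],1.5],
    [[0,0,0],[-0.6,-1.6,4.6],1.5],
    [[0,0,0],[-0.7,-1.8,4.6],1.5],
    [[0,0,0],[-0.7,-1.8,4.6],1.5]
  ]
}}

```text
clock: 1.1
position: [0.1757, 0.4144, 0.5874]
ee_rot: [-0.0, 0.195, 0.981, -0.0]
contact_force: [0.4, -0.4, -0.1]
width: 0.0151
gripper_force: 0.0
```

Request:
{"method": "drive_tool", "body": {
  "rows": [
    [[0,0,-0.18],[3.5,-4.5,0],1.5],
    [[0,0,-0.18],[3.5,-4.5,0],1.5],
    [[0,0,-0.18],[3.5,-4.5,0],1.5],
    [[0,0,-0.18],[3.5,-4.5,0],1.5],
    [[0,0,-0.18],[3.5,-4.5,0],1.5],
    [[0,0,-0.18],[3.5,-4.5,0],1.5],
    [[0,0,-0.18],[3.5,-4.5,0],1.5]
  ]
}}

```text
clock: 1.98
position: [0.4219, 0.0986, 0.586]
ee_rot: [-0.0, 0.738, 0.675, 0.0]
contact_force: [0.6, 1.5, -0.1]
width: 0.0153
gripper_force: 0.0
```

Request:
{"method": "drive_tool", "body": {
  "rows": [
    [[0,0,-0.1745],[0.7,-5.8,0],1.5],
    [[0,0,-0.1745],[0.7,-5.8,0],1.5],
    [[0,0,-0.1745],[0.7,-5.8,0],1.5],
    [[0,0,-0.1745],[0.7,-5.8,0],1.5],
    [[0,0,-0.1745],[0.7,-5.8,0],1.5],
    [[0,0,-0.1745],[0.7,-5.8,0],1.5],
    [[0,0,-0.1745],[4.7,-2.0,-3],1.5],
    [[0,0,-0.1745],[4.9,-2.0,-3],1.5]
  ]
}}

```text
clock: 2.98
position: [0.5597, -0.2896, 0.5255]
ee_rot: [0.0, 0.999, 0.042, 0.0]
contact_force: [-0.1, -0.4, 0.3]
width: 0.0151
gripper_force: 0.0
```

Request:
{"method": "drive_tool", "body": {
  "rows": [
    [[0,0,0],[0,0.1,-5.5],1.5],
    [[0,0,0],[0,0,-5.5],1.5],
    [[0,0,0],[0,0,-5.5],1.5],
    [[0,0,0],[0,0,-5.5],1.5],
    [[0,0,0],[0,0,-5.5],1.5],
    [[0,0,0],[0,0,-5.5],1.5],
    [[0,0,0],[0,0,-5.0],1.5],
    [[0,0,0],[0,0,0],1.5]
  ]
}}

```text
clock: 3.98
position: [0.556, -0.2847, 0.1416]
ee_rot: [-0.003, 0.999, 0.046, -0.004]
contact_force: [0.2, -0.5, 1.0]
width: 0.0148
gripper_force: 0.0
```

```bash
python3 - <<'E'
from h import *
s=cv2.resize(eyes.get_image("scene")[150:310,150:320],None,fx=2.3,fy=2.3,interpolation=3);t=cv2.resize(eyes.get_image("top")[110:335,180:350],None,fx=1.7,fy=1.7,interpolation=3)
h=max(s.shape[0],t.shape[0]);p=lambda a:np.pad(a,((0,h-a.shape[0]),(0,0),(0,0)))
cv2.imwrite("pics/a.png",np.hstack([p(s),p(t)])[:,:,::-1])
print(manip.get_state()["position"])
E
```

```text
[ 0.55977581 -0.28721434  0.14717584]
```

View pics/a.png

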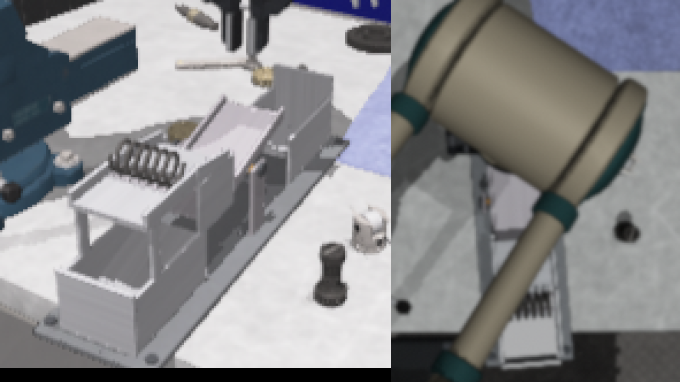

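The tips hang over the gate's far end, at scene pixels about (251,172) and (262,177). The spring still lies between its ridges.

```bash
python3 - <<'E'
from h import *
u=np.array([.9965,.0835,0]);v=np.array([-.0835,.9965,0]);o=np.array([.4966,-.2935,0])
p=np.array([.5598,-.2872,.1362])
for s in(1,-1): print(proj("scene",p+s*.0145*v))
print((p-o)@u,(p-o)@v)
E
```

```text
[252.31125143 178.32373007]
[264.3342387 180.8881385]
0.06350484999999999 0.0010007499999999743
```

Request:
{"method": "drive_tool", "body": {
  "rows": [
    [[0,0,0],[0,0,-2.0],1.5],
    [[0,0,0],[0,0,-1.0],1.5],
    [[0,0,0],[0,0,-1.0],1.5],
    [[0,0,0],[0,0,-1.0],1.5]
  ]
}}

```text
clock: 4.58
position: [0.5597, -0.2871, 0.0967]
ee_rot: [0.001, 0.999, 0.046, 0.001]
contact_force: [0.3, -0.1, 0.2]
width: 0.0149
gripper_force: 0.0
```

Request:
{"method": "drive_tool", "body": {
  "rows": [
    [[0,0,0],[0,0,-0.8],1.5],
    [[0,0,0],[0,0,-0.8],1.5]
  ]
}}

```text
clock: 4.82
position: [0.5592, -0.2868, 0.0798]
ee_rot: [0.0, 0.999, 0.046, 0.0]
contact_force: [-0.1, 0.3, 0.6]
width: 0.015
gripper_force: 0.6
```

Request:
{"method": "drive_tool", "body": {
  "rows": [
    [[0,0,0],[0,0,-0.8],1.5],
    [[0,0,0],[0,0,0],1.5]
  ]
}}

```text
clock: 5.08
position: [0.5587, -0.2866, 0.0715]
ee_rot: [-0.0, 0.999, 0.046, -0.001]
contact_force: [0.6, 0.1, -0.4]
width: 0.0152
gripper_force: 0.0
```

```bash
python3 - <<'E'
from h import *
cv2.imwrite("pics/b.png",cv2.resize(eyes.get_image("scene")[150:270,190:320],None,fx=4.5,fy=4.5,interpolation=3)[:,:,::-1])
E
```

```text
(no output)
```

View pics/b.png

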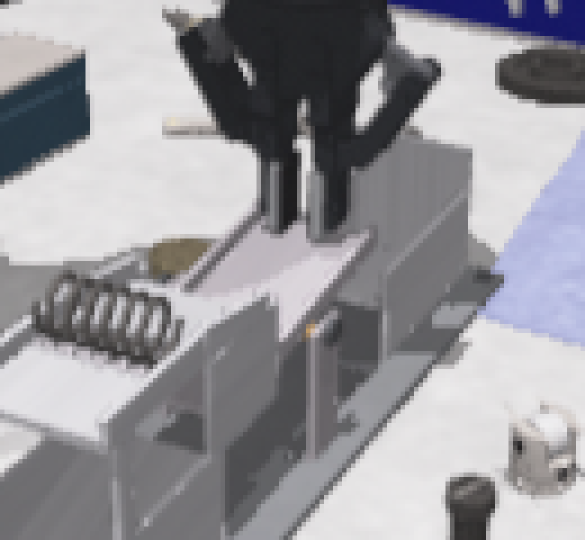

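The tips rest on the gate's far end at crop pixels (280,230) and (325,238), and the gate is already about level. I keep pressing.

Request:
{"method": "drive_tool", "body": {
  "rows": [
    [[0,0,0],[0,0,-0.5],1.5],
    [[0,0,0],[0,0,-0.4],1.5]
  ]
}}

```text
clock: 5.38
position: [0.5597, -0.2869, 0.0634]
ee_rot: [0.0, 0.999, 0.046, 0.001]
contact_force: [0.6, -0.0, 1.7]
width: 0.015
gripper_force: 0.7
```

Request:
{"method": "drive_tool", "body": {
  "rows": [
    [[0,0,0],[0,0,-0.3],1.5],
    [[0,0,0],[0,0,0],1.5]
  ]
}}

```text
clock: 5.62
position: [0.5588, -0.2867, 0.0599]
ee_rot: [-0.0, 0.999, 0.046, -0.0]
contact_force: [0.6, -0.6, 0.2]
width: 0.0153
gripper_force: 0.1
```

Request:
{"method": "drive_tool", "body": {
  "rows": [
    [[0,0,0],[0,0,-0.3],1.5],
    [[0,0,0],[0,0,0],1.5]
  ]
}}

```text
clock: 5.88
position: [0.5587, -0.2867, 0.0569]
ee_rot: [-0.0, 0.999, 0.046, -0.0]
contact_force: [0.2, -0.4, -0.2]
width: 0.0151
gripper_force: 0.0
```

Request:
{"method": "drive_tool", "body": {
  "rows": [
    [[0,0,0],[0,0,-0.3],1.5],
    [[0,0,0],[0,0,0],1.5]
  ]
}}

```text
clock: 6.12
position: [0.5589, -0.2867, 0.0539]
ee_rot: [-0.0, 0.999, 0.046, -0.0]
contact_force: [0.4, 0.7, -1.0]
width: 0.0144
gripper_force: 0.0
```

Request:
{"method": "drive_tool", "body": {
  "rows": [
    [[0,0,0],[0,0,-0.3],1.5],
    [[0,0,0],[0,0,0],1.5]
  ]
}}

```text
clock: 6.38
position: [0.5591, -0.2867, 0.051]
ee_rot: [-0.0, 0.999, 0.046, -0.0]
contact_force: [0.6, -0.1, -0.1]
width: 0.015
gripper_force: 0.0
```

```bash
python3 - <<'E'
from h import *
cv2.imwrite("pics/c.png",cv2.resize(eyes.get_image("scene")[150:270,190:320],None,fx=4.5,fy=4.5,interpolation=3)[:,:,::-1])
E
```

```text
(no output)
```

View pics/c.png

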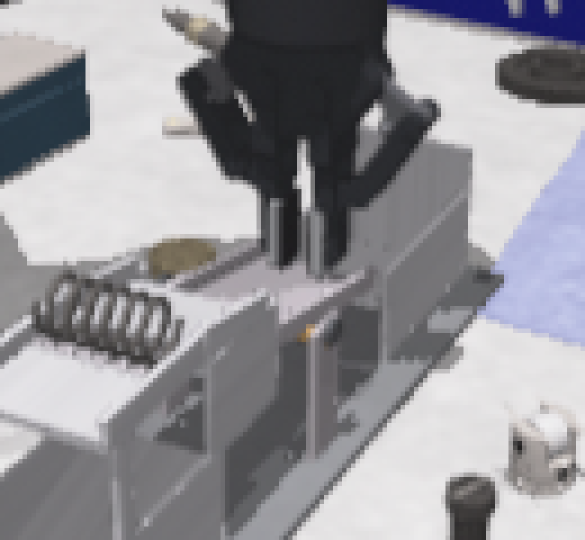

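The gate's far end is well down, with the tips at crop pixels (280,267) and (325,275). They sit higher relative to the TCP than nominal, so I continue to the stop.

Request:
{"method": "drive_tool", "body": {
  "rows": [
    [[0,0,0],[0,0,-0.3],1.5],
    [[0,0,0],[0,0,0],1.5]
  ]
}}

```text
clock: 6.68
position: [0.5591, -0.2868, 0.048]
ee_rot: [0.0, 0.999, 0.046, -0.0]
contact_force: [-1.0, 0.0, -0.3]
width: 0.0148
gripper_force: 0.0
```

Request:
{"method": "drive_tool", "body": {
  "rows": [
    [[0,0,0],[0,0,-0.3],1.5],
    [[0,0,0],[0,0,0],1.5]
  ]
}}

```text
clock: 6.92
position: [0.5592, -0.2868, 0.045]
ee_rot: [0.0, 0.999, 0.046, 0.0]
contact_force: [0.2, -0.8, -0.8]
width: 0.0148
gripper_force: 0.1
```

Request:
{"method": "drive_tool", "body": {
  "rows": [
    [[0,0,0],[0,0,-0.3],1.5],
    [[0,0,0],[0,0,0],1.5]
  ]
}}

```text
clock: 7.18
position: [0.5593, -0.2869, 0.0442]
ee_rot: [0.0, 0.999, 0.046, 0.0]
contact_force: [-2.9, 1.4, 11.5]
width: 0.015
gripper_force: 5.1
```

The force jumps to 11.5 N, so the gate is at its stop. Next I lift, go behind the spring and feel for the deck.

Request:
{"method": "drive_tool", "body": {
  "rows": [
    [[0,0,0],[0,0,3.0],1.5],
    [[0,0,0],[0,0,6.0],1.5],
    [[0,0,0],[0,0,6.0],1.5],
    [[0,0,0],[-5.4,-0.5,2],1.5],
    [[0,0,0],[-5.4,-0.5,0],1.5],
    [[0,0,0],[-5.4,-0.5,0],1.5],
    [[0,0,0],[-5.4,-0.5,0],1.5],
    [[0,0,0],[0,0,0],1.5]
  ]
}}

```text
clock: 8.18
position: [0.34, -0.3062, 0.2123]
ee_rot: [-0.0, 0.999, 0.045, -0.001]
contact_force: [0.7, -0.1, 0.3]
width: 0.0151
gripper_force: 0.0
```

Request:
{"method": "drive_tool", "body": {
  "rows": [
    [[0,0,0],[0,0,-3.0],1.5],
    [[0,0,0],[0,0,-3.0],1.5],
    [[0,0,0],[0,0,0],1.5]
  ]
}}

```text
clock: 8.55
position: [0.3428, -0.3054, 0.1504]
ee_rot: [-0.002, 0.999, 0.047, -0.001]
contact_force: [1.2, 1.0, -0.1]
width: 0.0148
gripper_force: 0.0
```

```bash
python3 - <<'E'
from h import *
s=cv2.resize(eyes.get_image("scene")[150:300,150:300],None,fx=2.6,fy=2.6,interpolation=3);t=cv2.resize(eyes.get_image("top")[110:335,200:330],None,fx=2,fy=2,interpolation=3)
h=max(s.shape[0],t.shape[0]);p=lambda a:np.pad(a,((0,h-a.shape[0]),(0,0),(0,0)))
cv2.imwrite("pics/d.png",np.hstack([p(s),p(t)])[:,:,::-1])
u=np.array([.9965,.0835,0]);v=np.array([-.0835,.9965,0]);o=np.array([.4966,-.2935,0])
p=manip.get_state()["position"];print(p,(p-o)@u,(p-o)@v)
for z in(-.011,0,.011): print([proj("scene",p+s*.0145*v+[0,0,z]) for s in(1,-1)])
E
```

```text
[ 0.34412625 -0.30713071  0.15270274] -0.15307825676698109 -0.000851444389213739
[array([195.48743932, 220.5353712 ]), array([209.77482743, 224.55524797])]
[array([195.10048951, 214.92982876]), array([209.48956119, 218.87918125])]
[array([194.70771459, 209.23990086]), array([209.19992254, 213.11611455])]
```

View pics/d.png

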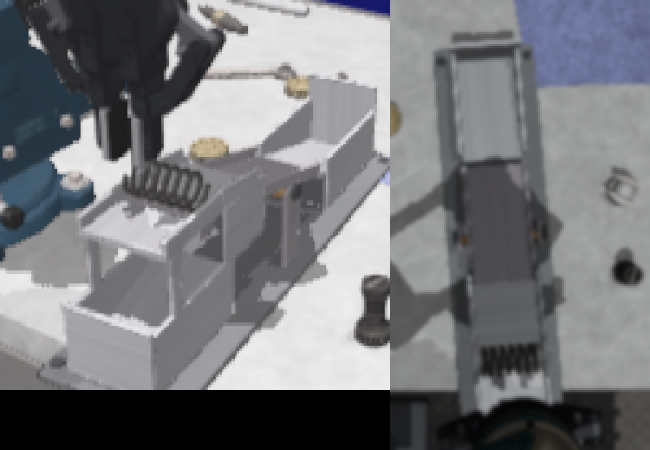

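The gate now slopes to the far side and the spring still sits between its ridges. The tips hang behind it at crop pixels (111,160) and (145,172).

Request:
{"method": "drive_tool", "body": {
  "rows": [
    [[0,0,0],[0,0,-2.0],1.5],
    [[0,0,0],[0,0,-0.8],1.5],
    [[0,0,0],[0,0,0],1.5]
  ]
}}

```text
clock: 9.02
position: [0.3435, -0.3069, 0.1246]
ee_rot: [0.0, 0.999, 0.046, 0.0]
contact_force: [0.2, -0.3, -0.4]
width: 0.0152
gripper_force: 0.0
```

Request:
{"method": "drive_tool", "body": {
  "rows": [
    [[0,0,0],[0,0,-0.4],1.5],
    [[0,0,0],[0,0,0],1.5]
  ]
}}

```text
clock: 9.28
position: [0.3432, -0.3069, 0.1204]
ee_rot: [0.0, 0.999, 0.046, 0.0]
contact_force: [0.2, 0.2, -0.4]
width: 0.0154
gripper_force: 0.0
```

Request:
{"method": "drive_tool", "body": {
  "rows": [
    [[0,0,0],[0,0,-0.4],1.5],
    [[0,0,0],[0,0,0],1.5]
  ]
}}

```text
clock: 9.52
position: [0.3429, -0.3066, 0.116]
ee_rot: [-0.0, 0.999, 0.046, -0.0]
contact_force: [-0.4, -0.5, 0.4]
width: 0.0151
gripper_force: 0.0
```

Request:
{"method": "drive_tool", "body": {
  "rows": [
    [[0,0,0],[0,0,-0.3],1.5],
    [[0,0,0],[0,0,0],1.5]
  ]
}}

```text
clock: 9.78
position: [0.343, -0.3066, 0.113]
ee_rot: [-0.0, 0.999, 0.046, -0.0]
contact_force: [-0.7, 0.7, 0.3]
width: 0.015
gripper_force: 0.0
```

Request:
{"method": "drive_tool", "body": {
  "rows": [
    [[0,0,0],[0,0,-0.3],1.5],
    [[0,0,0],[0,0,0],1.5]
  ]
}}

```text
clock: 10.02
position: [0.343, -0.3066, 0.11]
ee_rot: [-0.0, 0.999, 0.046, -0.0]
contact_force: [-0.8, -0.3, 0.5]
width: 0.0153
gripper_force: 0.0
```

Request:
{"method": "drive_tool", "body": {
  "rows": [
    [[0,0,0],[0,0,-0.3],1.5],
    [[0,0,0],[0,0,0],1.5]
  ]
}}

```text
clock: 10.28
position: [0.343, -0.3066, 0.107]
ee_rot: [-0.0, 0.999, 0.046, -0.0]
contact_force: [0.7, 0.3, -0.8]
width: 0.0155
gripper_force: 0.0
```

Request:
{"method": "drive_tool", "body": {
  "rows": [
    [[0,0,0],[0.7,0.06,0],1.5],
    [[0,0,0],[0.6,0.05,0],1.5],
    [[0,0,0],[0.7,0.06,0],1.5],
    [[0,0,0],[0.7,0.06,0],1.5],
    [[0,0,0],[0,0,0],1.5]
  ]
}}

```text
clock: 10.9
position: [0.3708, -0.3045, 0.1072]
ee_rot: [0.0, 0.999, 0.047, 0.0]
contact_force: [-0.4, -0.4, 0.5]
width: 0.0149
gripper_force: 0.0
```

```bash
python3 - <<'E'
from h import *
s=cv2.resize(eyes.get_image("scene")[150:300,150:300],None,fx=2.6,fy=2.6,interpolation=3);t=cv2.resize(eyes.get_image("top")[110:335,200:330],None,fx=2,fy=2,interpolation=3)
h=max(s.shape[0],t.shape[0]);p=lambda a:np.pad(a,((0,h-a.shape[0]),(0,0),(0,0)))
cv2.imwrite("pics/e.png",np.hstack([p(s),p(t)])[:,:,::-1])
E
```

```text
(no output)
```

View pics/e.png

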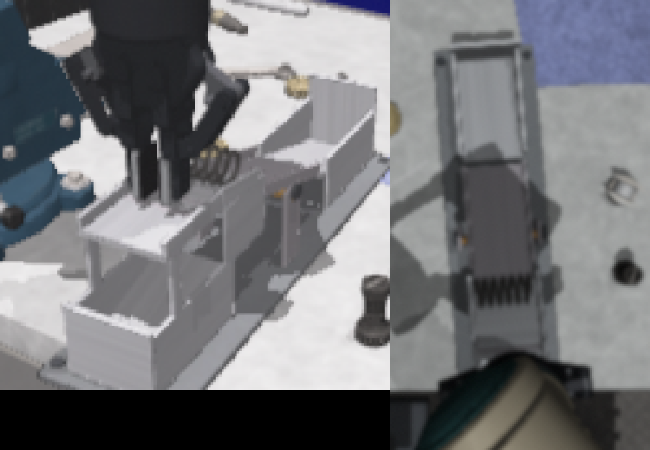

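The spring is past the ridge and rolling, at the ramp/gate junction in top-crop pixels (503,290). I lift away and let it run.

Request:
{"method": "drive_tool", "body": {
  "rows": [
    [[0,0,0],[0,0,3],1.5],
    [[0,0,0],[-1,0,4],1.5],
    [[0,0,0],[-1,0,4],1.5],
    [[0,0,0],[0,0,0],1.5],
    [[0,0,0],[0,0,0],1.5],
    [[0,0,0],[0,0,0],1.5],
    [[0,0,0],[0,0,0],1.5],
    [[0,0,0],[0,0,0],1.5]
  ]
}}

```text
clock: 12.0
position: [0.35, -0.3042, 0.2166]
ee_rot: [-0.0, 0.999, 0.046, -0.0]
contact_force: [0.2, -0.1, 0.6]
width: 0.0153
gripper_force: 0.0
```

Request:
{"method": "drive_tool", "body": {
  "rows": [
    [[0,0,0],[0,0,0],1.5],
    [[0,0,0],[0,0,0],1.5],
    [[0,0,0],[0,0,0],1.5],
    [[0,0,0],[0,0,0],1.5],
    [[0,0,0],[0,0,0],1.5],
    [[0,0,0],[0,0,0],1.5],
    [[0,0,0],[0,0,0],1.5],
    [[0,0,0],[0,0,0],1.5]
  ]
}}

```text
clock: 13.0
position: [0.3501, -0.3045, 0.2172]
ee_rot: [0.0, 0.999, 0.046, -0.0]
contact_force: [-0.4, -0.6, 0.8]
width: 0.0148
gripper_force: 0.0
```

```bash
python3 - <<'E'
from h import *
u=np.array([.9965,.0835,0]);v=np.array([-.0835,.9965,0]);o=np.array([.4966,-.2935,0])
img=cv2.cvtColor(eyes.get_image("top"),cv2.COLOR_RGB2GRAY); ref=cv2.cvtColor(cv2.imread("pics/top0.png"),cv2.COLOR_BGR2GRAY)
zs=lambda x: .112 if x<-.1 else (.102 if x<-.045 else (.075-.31*x if x<.076 else .046-.0321*(x-.078)/.112*1))
for x in np.arange(-.06,.19,.01):
    row=[]
    for g in (img,ref):
        px=[proj("top",o+u*x+v*y+[0,0,zs(x)+.012]) for y in np.linspace(-.024,.024,40)]
        vals=np.array([g[int(round(q[1])),int(round(q[0]))] for q in px]); row+= [round(vals.mean()),round(vals.std()),vals.min()]
    print(round(x,3),row)
c=proj("top",o+u*.1755+[0,0,.03]);print("expected rest px",c)
d=img.astype(int)-ref;m=(d<-45).astype(np.uint8);m[:, :225]=0;m[:,275:]=0;m[190:]=0
n,_,st,ce=cv2.connectedComponentsWithStats(m);print([(st[i].tolist(),ce[i].round(1)) for i in range(1,n) if st[i,4]>4])
E
```

```text
-0.06 [94, 1, np.uint8(92), 149, 1, np.uint8(147)]
-0.05 [92, 1, np.uint8(91), 147, 1, np.uint8(145)]
-0.04 [75, 1, np.uint8(73), 72, 1, np.uint8(67)]
-0.03 [75, 1, np.uint8(73), 141, 5, np.uint8(131)]
-0.02 [74, 1, np.uint8(73), 146, 1, np.uint8(143)]
-0.01 [75, 1, np.uint8(72), 147, 1, np.uint8(143)]
0.0 [74, 1, np.uint8(73), 147, 1, np.uint8(145)]
0.01 [74, 1, np.uint8(72), 148, 1, np.uint8(146)]
0.02 [73, 1, np.uint8(72), 148, 1, np.uint8(147)]
0.03 [73, 1, np.uint8(72), 149, 1, np.uint8(146)]
0.04 [73, 1, np.uint8(72), 149, 1, np.uint8(147)]
0.05 [73, 1, np.uint8(71), 150, 2, np.uint8(147)]
0.06 [73, 1, np.uint8(71), 151, 1, np.uint8(149)]
0.07 [58, 4, np.uint8(53), 147, 2, np.uint8(143)]
0.08 [86, 6, np.uint8(82), 80, 1, np.uint8(77)]
0.09 [98, 21, np.uint8(83), 133, 4, np.uint8(122)]
0.1 [99, 23, np.uint8(83), 136, 2, np.uint8(132)]
0.11 [130, 15, np.uint8(97), 135, 2, np.uint8(131)]
0.12 [142, 2, np.uint8(138), 135, 2, np.uint8(131)]
0.13 [141, 2, np.uint8(137), 134, 2, np.uint8(130)]
0.14 [141, 2, np.uint8(138), 134, 2, np.uint8(131)]
0.15 [141, 2, np.uint8(135), 133, 2, np.uint8(127)]
0.16 [103, 11, np.uint8(83), 133, 2, np.uint8(126)]
0.17 [58, 9, np.uint8(45), 134, 2, np.uint8(131)]
0.18 [47, 6, np.uint8(37), 132, 3, np.uint8(118)]
expected rest px [246.60078813 143.93257676]
[([234, 139, 26, 13, 264], array([246.2, 144.7])), ([238, 175, 17, 9, 120], array([246.6, 179.6]))]
```

```bash
python3 -c "
from rig import job; print(job.sign_off())"
```

```text
the job is handed in; nothing more can be done
None
```

The gate is pressed over to its far stop, and the spring rolled across it to the bottom of the far chute. The top camera shows it within a pixel of the expected resting place. The job is handed in at about 13 s, with the gripper clear of everything.

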